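# Complete the size run of record-cleaner bottles on the counter display

## Task

Finish the counter display of record cleaner: stand the four loose bottles upright on the cork discs of the wooden board, one in the middle of each disc, so that the row runs down in size from the big 200 mL bottle that already stands at one end: the next biggest on the disc beside it, the smallest on the disc farthest from it. Leave the big bottle where it is, and do not drop or tip over any of them: they are glass.

Things in the scene. Friction and masses are not known exactly. Their poses are not given: they have to be found in the camera images.
- bottle_30_mid (a point): centre (half-way up) of the 30 mL bottle: loose upright amber glass bottle with a white paper label and a red screw cap. Glass 33 mm in diameter with a straight wall from the base up to 36 mm (grip it there, just below the shoulder), total height 56 mm, cap 26 mm in diameter; this point is 28 mm above its underside. z is up; round, so its yaw means nothing.
- bottle_60_mid (a point): centre (half-way up) of the 60 mL bottle: loose upright amber glass bottle with a white paper label and a yellow screw cap. Glass 41 mm in diameter with a straight wall from the base up to 46 mm (grip it there, just below the shoulder), total height 68 mm, cap 32 mm in diameter; this point is 34 mm above its underside. z is up; round, so its yaw means nothing.
- bottle_100_mid (a point): centre (half-way up) of the 100 mL bottle: loose upright amber glass bottle with a white paper label and a blue screw cap. Glass 49 mm in diameter with a straight wall from the base up to 56 mm (grip it there, just below the shoulder), total height 80 mm, cap 38 mm in diameter; this point is 40 mm above its underside. z is up; round, so its yaw means nothing.
- bottle_150_mid (a point): centre (half-way up) of the 150 mL bottle: loose upright amber glass bottle with a white paper label and a white screw cap. Glass 57 mm in diameter with a straight wall from the base up to 66 mm (grip it there, just below the shoulder), total height 92 mm, cap 44 mm in diameter; this point is 46 mm above its underside. z is up; round, so its yaw means nothing.
- disc_A: one of four alike cork discs, 76 mm in diameter, 3 mm thick, fixed in a straight row about 90 mm apart on the dark wooden display board (board 580 x 110 x 18 mm, a brass lip along its far edge rises 8 mm over the board, 47 mm behind the row). Origin: centre of the disc's underside, so a bottle stands 3 mm above it. x points across the board away from the robot, y along the row. The letters tell nothing of the order in the row.
- disc_B: one of four alike cork discs, 76 mm in diameter, 3 mm thick, fixed in a straight row about 90 mm apart on the dark wooden display board (board 580 x 110 x 18 mm, a brass lip along its far edge rises 8 mm over the board, 47 mm behind the row). Origin: centre of the disc's underside, so a bottle stands 3 mm above it. x points across the board away from the robot, y along the row. The letters tell nothing of the order in the row.
- disc_C: one of four alike cork discs, 76 mm in diameter, 3 mm thick, fixed in a straight row about 90 mm apart on the dark wooden display board (board 580 x 110 x 18 mm, a brass lip along its far edge rises 8 mm over the board, 47 mm behind the row). Origin: centre of the disc's underside, so a bottle stands 3 mm above it. x points across the board away from the robot, y along the row. The letters tell nothing of the order in the row.
- disc_D: one of four alike cork discs, 76 mm in diameter, 3 mm thick, fixed in a straight row about 90 mm apart on the dark wooden display board (board 580 x 110 x 18 mm, a brass lip along its far edge rises 8 mm over the board, 47 mm behind the row). Origin: centre of the disc's underside, so a bottle stands 3 mm above it. x points across the board away from the robot, y along the row. The letters tell nothing of the order in the row.
- bottle_200: the biggest bottle of the set, 200 mL, loose, standing already on the board beyond one end of the row of discs (either end; about 105 mm from the nearest disc): amber glass 64 mm in diameter, 104 mm high, black cap. Origin: centre of its underside. At the other end of the board lies an aluminium record brush.
Things that resemble listed ones, but are neither listed nor needed, are in the scene too. What is shaped like the part that bears bottle_30_mid but black is not meant. What is shaped like the part that bears bottle_150_mid but pink is not meant.

How it is judged (in metres and radians):
At the end, for the whole second after the job is handed in: Counting from the 200 mL bottle, the 150, 100, 60 and 30 mL bottles stand on the first to fourth disc, upright within 0.08 rad, axis within 13 mm of the disc's centre, resting on it, released and at rest; the 200 mL bottle stands upright within 15 mm of where it was (((horizontal distance between bottle_150_mid and disc_A below 0.013 m and horizontal distance between disc_A and bottle_200 between 0.065 and 0.145 m) or (horizontal distance between bottle_150_mid and disc_B below 0.013 m and horizontal distance between disc_B and bottle_200 between 0.065 and 0.145 m) or (horizontal distance between bottle_150_mid and disc_C below 0.013 m and horizontal distance between disc_C and bottle_200 between 0.065 and 0.145 m) or (horizontal distance between bottle_150_mid and disc_D below 0.013 m and horizontal distance between disc_D and bottle_200 between 0.065 and 0.145 m)) and height (world z) of bottle_150_mid between 0.063 and 0.072 m and angle between each of bottle_150_mid, bottle_100_mid, bottle_60_mid, bottle_30_mid, bottle_200's own z axis and vertical below 0.08 rad and linear speed of each of bottle_150, bottle_100, bottle_60, bottle_30 below 0.02 m/s and contact force between each of bottle_150, bottle_100, bottle_60, bottle_30 and the fingers below 0.1 N and ((horizontal distance between bottle_100_mid and disc_A below 0.013 m and horizontal distance between disc_A and bottle_200 between 0.155 and 0.235 m) or (horizontal distance between bottle_100_mid and disc_B below 0.013 m and horizontal distance between disc_B and bottle_200 between 0.155 and 0.235 m) or (horizontal distance between bottle_100_mid and disc_C below 0.013 m and horizontal distance between disc_C and bottle_200 between 0.155 and 0.235 m) or (horizontal distance between bottle_100_mid and disc_D below 0.013 m and horizontal distance between disc_D and bottle_200 between 0.155 and 0.235 m)) and height (world z) of bottle_100_mid between 0.057 and 0.066 m and ((horizontal distance between bottle_60_mid and disc_A below 0.013 m and horizontal distance between disc_A and bottle_200 between 0.245 and 0.325 m) or (horizontal distance between bottle_60_mid and disc_B below 0.013 m and horizontal distance between disc_B and bottle_200 between 0.245 and 0.325 m) or (horizontal distance between bottle_60_mid and disc_C below 0.013 m and horizontal distance between disc_C and bottle_200 between 0.245 and 0.325 m) or (horizontal distance between bottle_60_mid and disc_D below 0.013 m and horizontal distance between disc_D and bottle_200 between 0.245 and 0.325 m)) and height (world z) of bottle_60_mid between 0.051 and 0.06 m and ((horizontal distance between bottle_30_mid and disc_A below 0.013 m and horizontal distance between disc_A and bottle_200 between 0.335 and 0.415 m) or (horizontal distance between bottle_30_mid and disc_B below 0.013 m and horizontal distance between disc_B and bottle_200 between 0.335 and 0.415 m) or (horizontal distance between bottle_30_mid and disc_C below 0.013 m and horizontal distance between disc_C and bottle_200 between 0.335 and 0.415 m) or (horizontal distance between bottle_30_mid and disc_D below 0.013 m and horizontal distance between disc_D and bottle_200 between 0.335 and 0.415 m)) and height (world z) of bottle_30_mid between 0.045 and 0.054 m and distance of bottle_200 from where it was at the start of the episode below 0.015 m); the robot touches nothing.
It fails at once if a bottle is tipped over (angle between any of bottle_30_mid, bottle_60_mid, bottle_100_mid, bottle_150_mid, bottle_200's own z axis and vertical above 0.7 rad).
It fails at once if a bottle is dropped: let go more than 30 mm above the discs ((height (world z) of bottle_30_mid above 0.079 m and contact force between bottle_30 and the fingers below 0.05 N) or (height (world z) of bottle_60_mid above 0.085 m and contact force between bottle_60 and the fingers below 0.05 N) or (height (world z) of bottle_100_mid above 0.091 m and contact force between bottle_100 and the fingers below 0.05 N) or (height (world z) of bottle_150_mid above 0.097 m and contact force between bottle_150 and the fingers below 0.05 N)).
It fails at once if the biggest bottle is pushed out of its place (distance of bottle_200 from where it was at the start of the episode above 0.025 m).
It also fails if it takes over 112 s, if anything falls off the work surface, if the arm or the gripper's body presses on something with over 40 N, if the wrist force passes 120 N, or if a joint passes its speed limit or range.

## Robot

A 6-joint arm with a two-finger parallel gripper is mounted at the origin on the work surface. World frame = base frame: x ahead of the robot, y to its left, z up, the work surface at z = 0. Lengths are in m, angles in degrees, forces in N, time in s.
With the tool pointing down it reaches from about 0.4 to 0.825 m from the base axis. Payload 7 kg.
Tool frame: the origin (TCP) lies between the finger pads; the fingertips stand 19 mm ahead of it and the grasp point (between the pads) is the TCP; z points along the fingers, y is the line along which they close (so a half turn about z gives the same grasp; the last joint's range is limited). The gripper opens to 88 mm and grips with 3 to 60 N. Pads are 19 mm wide; open, the fingers measure 130 mm over their backs; the gripper's body (78 mm by 193 mm) begins 47 mm behind the grasp point.
Start: joints at [-55.457, 20.546, 0.682, 0, -70.136, -16.507], TCP at [0.209, -0.642, 0.246] pointing down, gripper open.
Joint ranges: [-176.03, 176.03], [-82.01, 121.73], [-58.28, 71.71], [-173.87, 95.51], [-174.79, -0.11], [-173.66, 173.66]. Speed limits (degrees/s): [136.94, 136.94, 172.46, 180, 180, 180].

## Interface

Orientations are given as [roll, pitch, yaw] about the fixed x, y, z axes, in that order (R = Rz(yaw) Ry(pitch) Rx(roll)).
In Python, from plant import get_obs, snapshot, close_job, spot_in, spot_point gives the robot as it stands.
- The arm moves only by the tool play_rows, never from a script. Its argument "plan" is a list of rows, each a list of 6 numbers: the shift along the tool's x, y, z in cm, then the turn, a rotation vector about the tool's x, y, z in degrees. A call has 1 to 20 rows; each row shifts and turns the commanded pose from where the row before left it, along the tool's axes as they then stand; what a row does not reach is not made up. A row lasts 1/12 s, in which the tool goes at most 41.7 mm and 7.16 degrees, less where a joint would pass 70% of its speed; a pose out of reach is approached as far as the arm can. A call is refused whole if a number of a shift passes 4.17 or a number of a turn 7.16, either way. A call with a gripper value outside its range is refused whole. "grip" is the finger opening in cm, from 0 to 8.76, set as the call begins (left out, the last holds). The fingers move at their own pace and stop on an object; the grip force is fixed at half the most. Time passes only in rows, so rows that do not move let the fingers close. It gives the time, the measured TCP pose, the force, the opening and the grip force at its end, in the units of the state.
- get_obs(): the state, without advancing time (a new reading comes with each control period).
- snapshot(name): name is "scene" or "side" or "wrist"; returns a dict with "frame" (420x560x3 uint8, red, green, blue), "fx", "fy", "cx", "cy" (pixels), "position" and "attitude" of the camera in the world. Camera axes: x right, y down, z forward; pixel columns grow to the right and rows downward; lengths in m; the calibration is good to about 2 mm. A picture is of the moment at which its call begins. There is no depth.
- close_job(): hands the job in; it is judged then, once.
Trained networks look in the newest picture that a camera, given by its name, has taken for a name from the list of things; names that differ only in an ending like _2 or _b are one class to them, and where a whole thing is asked for, a point or a joint stands for the part that bears it (a point fixed in the world has none). Each returns a list of dicts, best first, with "score" (0 to 1); they miss things now and then, are a little off and sometimes report something else, mostly with a low value. They report only what shows in the picture. A call takes as long as a camera call. They do not tell look-alikes from the thing itself.
- spot_in(camera, thing): "position" ([x, y, z] in m, in world coordinates, good to about 4 mm: the middle of the surface that is visible of it).
- spot_point(camera, thing): "position" ([x, y, z] in m, in world coordinates, good to about 4 mm: a listed point, or the origin of a listed thing).
The state is a dict: "clock": time; "joint_pos": joint angles; "qvel": joint speeds; "tau": joint torques, N m; "tool_pos": TCP position; "orientation": TCP orientation; "force": force on the tool from outside, world axes, zero at the start; "moment": the same for the moment, N m; "opening": finger opening in m; "gripper_force": force on a finger pad.
Only numpy, scipy, OpenCV 4.12 (cv2) and the standard library are available. Lean on these libraries where they do the work, as an engineer would, in place of code of your own. Each camera call takes 0.05 s, during which the arm holds its last target. There are 200 camera calls.

## Working session

There is one attempt and no reset: what is moved stays moved. The work goes in short steps, Python scripts to look and compute and a tool call to move; the robot and the scene stay as the last step left them, time stands still between calls to the robot, and variables do not carry over. Pictures are saved under pics/ and viewed, at most 14 in all, crops included, and the job is handed in when it is done.

Besides the shell and the picture viewer there is one more tool, called as name(argument=value, ...) on one line, values as JSON. play_rows: Moves the arm, as the interface text tells. Its arguments: {"type":"object","properties":{"plan":{"type":"array","items":{"type":"array","items":{"type":"number"}}},"grip":{"type":"number"}},"required":["plan"]}

```bash
mkdir -p pics; ls; python3 - <<'E'
from plant import *
import cv2
o=get_obs();print(o['clock'],o['tool_pos'],o['orientation'],o['opening'])
for c in('scene','side'):
    s=snapshot(c);cv2.imwrite(f'pics/{c}0.png',s['frame'][:,:,::-1]);print(c,s['position'],s['attitude'],s['fx'])
    for t in['bottle_30_mid','bottle_60_mid','bottle_100_mid','bottle_150_mid','disc_A','bottle_200']:
        print(t,[(([round(float(v),3) for v in d['position']]),round(d['score'],2)) for d in spot_point(c,t)])
print(get_obs()['clock'])
E
```

```text
pics
0.0 [ 0.20883448 -0.64141268  0.24463357] [ 1.79907233e+02 -7.17093150e-03 -1.61971064e+02] 0.08751674185484332
scene [1.14893002 0.46489019 0.68952068] [-128.59509265    0.16458137  124.41499966] 474.5715416370672
bottle_30_mid [([0.499, -0.018, 0.025], 0.82), ([0.455, 0.072, 0.028], 0.71)]
bottle_60_mid [([0.362, -0.276, 0.032], 0.71)]
bottle_100_mid [([0.435, -0.081, 0.042], 0.92)]
bottle_150_mid [([0.393, 0.279, 0.047], 0.87), ([0.297, 0.357, 0.046], 0.71)]
disc_A [([0.618, 0.11, 0.017], 0.81)]
bottle_200 [([0.615, 0.218, 0.022], 0.81)]
side [-0.23215171  0.82496513  0.67533237] [-118.91216243    1.07960051 -139.21170676] 498.50225059800135
bottle_30_mid [([0.452, 0.072, 0.026], 0.73), ([0.501, -0.02, 0.033], 0.61)]
bottle_60_mid [([0.362, -0.28, 0.033], 0.45)]
bottle_100_mid [([0.439, -0.081, 0.039], 0.58)]
bottle_150_mid [([0.394, 0.28, 0.047], 0.97), ([0.301, 0.355, 0.047], 0.74)]
disc_A [([0.618, 0.11, 0.02], 0.61), ([0.614, 0.22, 0.017], 0.45)]
bottle_200 [([0.612, 0.217, 0.015], 0.82), ([0.437, -0.081, 0.037], 0.63)]
0.7
```

View pics/scene0.png

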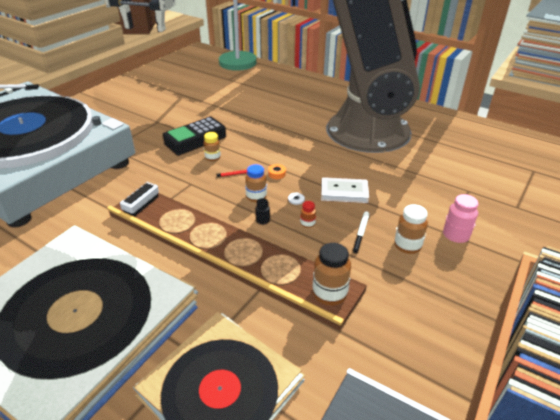

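View pics/side0.png

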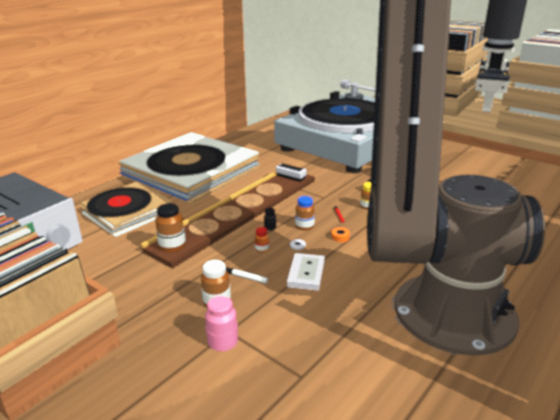

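Scene picture: the 200 mL bottle is at (332,272), with the discs running away from it at (281,269), (243,251), (207,235), (177,220). The 100 is at (256,182) and the 60 at (212,146).
- 30 mL candidates: the red cap with amber glass at (308,214) fits. The black one at (263,211) is the look-alike.
- 150 mL candidates: the white cap with amber glass at (412,228) fits. The pink one at (462,218) is the look-alike.

I'll confirm these in one enlarged crop and locate the discs and clutter.

```bash
cat > h.py <<'E'
from plant import *
import cv2, numpy as np
from scipy.spatial.transform import Rotation as R
def back(s,u,v,z):
    p=np.array(s['position']);d=R.from_euler('xyz',s['attitude'],degrees=True).apply([(u-s['cx'])/s['fx'],(v-s['cy'])/s['fy'],1])
    return (p+d*(z-p[2])/d[2]).round(4)
def disc(s,X,rad=.045,z=.021,n=400):
    "fit cork disc near world XY X: rectify top-down, threshold, centroid"
    p=np.array(s['position']);M=R.from_euler('xyz',s['attitude'],degrees=True).as_matrix()
    g=np.linspace(-.06,.06,n);gx,gy=np.meshgrid(g+X[0],g+X[1],indexing='ij')
    q=(np.stack([gx,gy,np.full_like(gx,z)],-1)-p)@M
    u=q[...,0]/q[...,2]*s['fx']+s['cx'];v=q[...,1]/q[...,2]*s['fy']+s['cy']
    return cv2.remap(s['frame'],u.astype(np.float32),v.astype(np.float32),cv2.INTER_LINEAR)
E
python3 - <<'E'
from h import *
s=snapshot('scene');f=s['frame']
cv2.imwrite('pics/crop.png',cv2.resize(f[120:320,110:490],None,fx=2.1,fy=2.1,interpolation=cv2.INTER_CUBIC)[:,:,::-1])
for n,(u,v) in dict(d1=(281,269),d2=(243,251),d3=(207,235),d4=(177,220)).items():
    c=back(s,u,v,.021)
    for k in range(3):
        r=disc(s,c);m=(cv2.cvtColor(r,cv2.COLOR_RGB2GRAY)>115).astype(np.uint8)
        nn,l,st,ce=cv2.connectedComponentsWithStats(cv2.morphologyEx(m,cv2.MORPH_OPEN,np.ones((15,15),np.uint8)))
        i=l[200,200]
        e=st[i];cc=e[:2]+e[2:4]/2
        c=np.array([c[0]+(cc[1]-200)*.0003,c[1]+(cc[0]-200)*.0003])
    print(n,c.round(4),'extent',e[2:4]*.0003)
for n,(u,v,z) in dict(white_roll=(296,198,.01),orange=(276,172,.01),cass=(345,190,.01),penend=(218,175,0),pen2=(246,172,0),knife1=(357,250,0),knife2=(366,213,0),calc1=(182,152,.01),calc2=(224,132,.01),brush=(140,197,.03),lipL=(112,208,.026),lipR=(342,320,.026)).items():print(n,back(s,u,v,z)[:2])
# caps
hsv=cv2.cvtColor(f,cv2.COLOR_RGB2HSV)
for c in('scene','side'):
  snapshot(c)
  for t in['disc_A','disc_B','disc_C','disc_D']:print(c,t,[([round(float(v),3) for v in d['position']],round(d['score'],2)) for d in spot_point(c,t)])
E
```

```text
d1 [0.628  0.1112] extent [0.12   0.0963]
d2 [0.6304 0.0204] extent [0.12   0.0963]
d3 [ 0.6311 -0.0709] extent [0.12   0.1008]
d4 [ 0.6334 -0.1566] extent [0.12   0.1002]
white_roll [0.4018 0.0077]
orange [ 0.3403 -0.0909]
cass [0.31   0.0876]
penend [ 0.4217 -0.2128]
pen2 [ 0.3713 -0.1623]
knife1 [0.4681 0.2004]
knife2 [0.3483 0.1626]
calc1 [ 0.404 -0.351]
calc2 [ 0.259  -0.3255]
brush [ 0.6201 -0.2742]
lipL [ 0.6799 -0.3002]
lipR [0.6629 0.2673]
scene disc_A [([0.619, 0.109, 0.015], 0.95), ([0.454, 0.074, 0.033], 0.27)]
scene disc_B [([0.624, -0.07, 0.018], 0.77)]
scene disc_C [([0.623, 0.02, 0.022], 0.58)]
scene disc_D [([0.625, -0.154, 0.02], 0.97), ([0.621, -0.069, 0.015], 0.39)]
side disc_A [([0.618, 0.107, 0.019], 0.75), ([0.452, 0.072, 0.025], 0.65)]
side disc_B [([0.621, -0.07, 0.02], 0.52)]
side disc_C [([0.62, 0.024, 0.021], 0.69), ([0.618, 0.217, 0.017], 0.3)]
side disc_D [([0.622, -0.158, 0.021], 0.52), ([0.394, 0.282, 0.049], 0.32)]
```

View pics/crop.png

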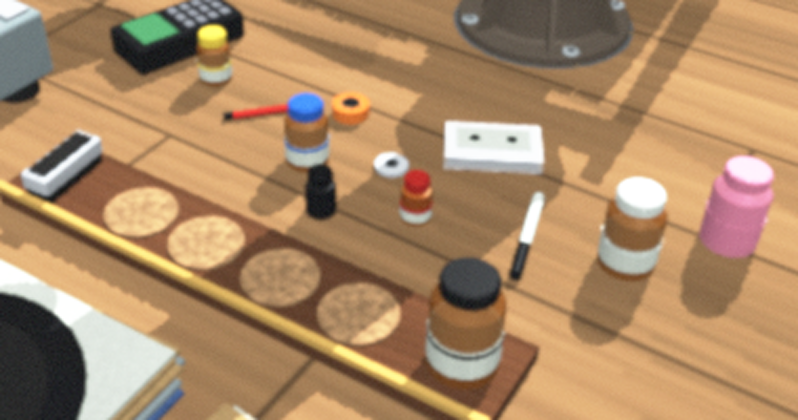

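The crop confirms it. The red cap on amber glass at (415,195) is the 30, and the black one at (320,190) is not. The white cap on amber glass at (632,225) is the 150, and the pink one is not. I'll start with the 60 mL bottle: turn to yaw −90 first, then move above it.

play_rows(plan=[[0,0,0,0,0,-6.55],[0,0,0,0,0,-6.55],[0,0,0,0,0,-6.55],[0,0,0,0,0,-6.55],[0,0,0,0,0,-6.55],[0,0,0,0,0,-6.55],[0,0,0,0,0,-6.55],[0,0,0,0,0,-6.55],[0,0,0,0,0,-6.55],[0,0,0,0,0,-6.55],[0,0,0,0,0,-6.5],[-4,-1.7,0.5,0,0,0],[-4,-1.7,0.5,0,0,0],[-4,-1.7,0.5,0,0,0],[-4,-1.7,0.5,0,0,0],[-4,-1.7,0.5,0,0,0],[-4,-1.7,0.5,0,0,0],[-4,-1.7,0.5,0,0,0],[-4,-1.7,0.5,0,0,0],[-4,-1.7,0.5,0,0,0]], grip=8.7)

```text
clock: 2.92
tool_pos: [0.3548, -0.2971, 0.2029]
orientation: [-179.9, -0.0, -90.0]
force: [1.6, 0.7, 0.5]
opening: 0.0869
gripper_force: 0.0
```

```bash
python3 - <<'E'
from h import *
o=get_obs();print(o['clock'],o['tool_pos'],o['orientation'],o['joint_pos'])
for c in('wrist','side','scene'):
    s=snapshot(c)
    if c=='wrist':cv2.imwrite('pics/w1.png',s['frame'][:,:,::-1]);print(s['position'],s['attitude'])
    for t in['bottle_60_mid']:print(c,t,[([round(float(v),4) for v in d['position']],round(d['score'],2)) for d in spot_point(c,t)])
E
```

```text
2.9167 [ 0.35483052 -0.29712596  0.20286107] [-1.79943000e+02 -2.07390784e-02 -8.99768929e+01] [-1.54544854e+01  2.18984552e+00 -2.87097303e+01  5.56935794e-03
 -5.90399570e+01  1.54747402e+01]
[ 0.35388392 -0.36815875  0.34146529] [ 1.64921888e+02  8.27066381e-02 -1.79994033e+02]
wrist bottle_60_mid [([0.3626, -0.28, 0.0336], 0.56)]
side bottle_60_mid [([0.3685, -0.2807, 0.033], 0.89)]
scene bottle_60_mid [([0.363, -0.2763, 0.03], 0.86)]
```

View pics/w1.png

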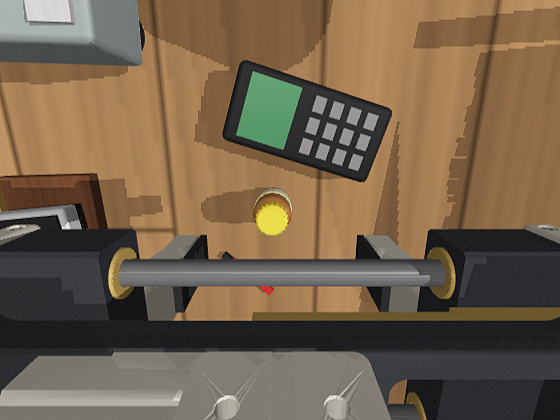

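The wrist view shows the 60 mL bottle's yellow cap at about (272,219), between and just ahead of the fingers, with the calculator clear of it. I'll refine the position from the cap.

```bash
cat >> h.py <<'E'
def cap(cam,col,ztop,near=None):
    "world XY of a cap-top blob of the given hue range, mid of bounding box"
    s=snapshot(cam);h=cv2.cvtColor(s['frame'],cv2.COLOR_RGB2HSV);m=cv2.inRange(h,*map(np.array,col))
    n,l,st,ce=cv2.connectedComponentsWithStats(m)
    return [(back(s,*ce[i],ztop)[:2],st[i].tolist()) for i in range(1,n) if st[i][4]>60]
Y=((24,150,150),(33,255,255));B=((105,150,60),(125,255,255));Rd=((0,220,90),(4,255,255));W=((0,0,190),(180,30,255))
E
python3 - <<'E'
from h import *
print(cap('wrist',Y,.066));print(cap('scene',Y,.06));print(get_obs()['tool_pos'])
E
```

```text
[(array([ 0.3641, -0.2795]), [255, 204, 33, 34, 810])]
[(array([ 0.3644, -0.2796]), [204, 132, 14, 10, 81])]
[ 0.35403423 -0.29984793  0.20275147]
```

play_rows(plan=[[-1,-0.5,1,0,0,0],[-1,-0.5,2,0,0,0],[0,0,3,0,0,0],[0,0,3,0,0,0],[0,0,3,0,0,0],[0,0,3,0,0,0],[0,0,1.7,0,0,0],[0,0,0,0,0,0],[0,0,0,0,0,0],[0,0,0,0,0,0]])

```text
clock: 4.15
tool_pos: [0.3649, -0.2798, 0.0366]
orientation: [-179.9, -0.0, -90.0]
force: [-0.2, 0.0, 0.3]
opening: 0.087
gripper_force: 0.0
```

play_rows(plan=[[0,0,0,0,0,0],[0,0,0,0,0,0],[0,0,0,0,0,0],[0,0,0,0,0,0],[0,0,0,0,0,0],[0,0,0,0,0,0],[0,0,0,0,0,0],[0,0,0,0,0,0],[0,0,0,0,0,0],[0,0,0,0,0,0]], grip=3)

```text
clock: 4.98
tool_pos: [0.3646, -0.2788, 0.0358]
orientation: [-180.0, -0.0, -90.0]
force: [-0.5, 0.7, 2.5]
opening: 0.0405
gripper_force: 30.0
```

play_rows(plan=[[0,0,-1,0,0,0],[0,0,-3,0,0,0],[0,0,-3,0,0,0],[0,0,-3,0,0,0],[0,0,-3,0,0,0],[0,0,-2,0,0,0],[-1.3,-1.8,0,0,0,0],[-2.3,-2.8,0,0,0,0],[-2.3,-2.8,0,0,0,0],[-2.3,-2.8,0,0,0,0],[-2.3,-2.8,0,0,0,0],[-2.3,-2.8,0,0,0,0],[-2.3,-2.8,0,0,0,0],[-2.3,-2.8,0,0,0,0],[-2.3,-2.8,0,0,0,0],[-1.2,-1.6,0,0,0,0],[0,0,0,0,0,0],[0,0,0,0,0,0],[0,0,0,0,0,0]])

```text
clock: 6.57
tool_pos: [0.6215, -0.0698, 0.1849]
orientation: [179.9, -0.0, -90.0]
force: [-0.4, 0.1, -1.1]
opening: 0.0405
gripper_force: 30.0
```

```bash
python3 - <<'E'
from h import *
print(get_obs()['tool_pos'],get_obs()['gripper_force'])
for c in('wrist','side','scene'):
    s=snapshot(c)
    if c=='wrist':cv2.imwrite('pics/w2.png',s['frame'][:,:,::-1])
    for t in['disc_A','disc_B','disc_C','disc_D','bottle_60_mid']:print(c,t,[([round(float(v),4) for v in d['position']],round(d['score'],2)) for d in spot_point(c,t)])
E
```

```text
[ 0.62154067 -0.06978078  0.18491094] 29.99968260526657
wrist disc_A []
wrist disc_B [([0.6227, -0.0697, 0.0183], 0.73)]
wrist disc_C []
wrist disc_D [([0.6243, -0.1584, 0.0178], 0.68)]
wrist bottle_60_mid [([0.6195, -0.0683, 0.1823], 0.79)]
side disc_A [([0.6185, 0.1083, 0.0188], 0.74), ([0.6179, 0.0234, 0.0203], 0.19)]
side disc_B [([0.6236, -0.0694, 0.0173], 0.7), ([0.6195, 0.0239, 0.021], 0.69)]
side disc_C [([0.6235, 0.0254, 0.0197], 0.86), ([0.4383, -0.0788, 0.0389], 0.53)]
side disc_D [([0.624, -0.16, 0.0212], 0.53)]
side bottle_60_mid [([0.6222, -0.0706, 0.1818], 0.57)]
scene disc_A [([0.6152, 0.1094, 0.0145], 0.86), ([0.6137, 0.2153, 0.0231], 0.45)]
scene disc_B [([0.6149, 0.2148, 0.02], 0.74), ([0.6222, -0.0681, 0.0187], 0.59)]
scene disc_C [([0.454, 0.0704, 0.0291], 0.68), ([0.6224, 0.0189, 0.0209], 0.66)]
scene disc_D [([0.6256, -0.1506, 0.0217], 0.8)]
scene bottle_60_mid [([0.6191, -0.0662, 0.1801], 0.76), ([0.6259, -0.1521, 0.0185], 0.18)]
```

View pics/w2.png

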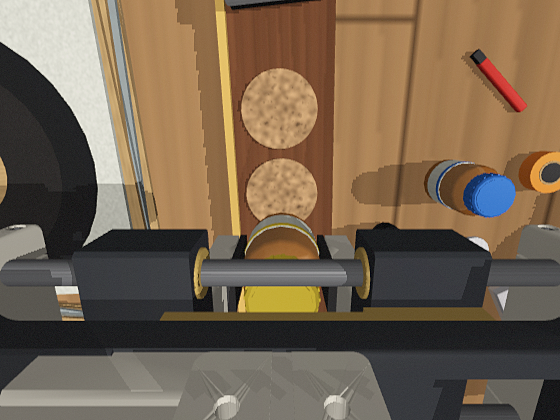

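The 60 mL bottle is gripped upright above the third disc. The wrist view shows the fourth disc at (279,108) and the third at about (282,190), partly behind the bottle. Lowering.

play_rows(plan=[[-0.1,-0.1,1,0,0,0],[0,0,2,0,0,0],[0,0,3,0,0,0],[0,0,3,0,0,0],[0,0,2,0,0,0],[0,0,0.8,0,0,0],[0,0,0.4,0,0,0],[0,0,0,0,0,0],[0,0,0,0,0,0],[0,0,0,0,0,0],[0,0,0,0,0,0]])

```text
clock: 8.38
tool_pos: [0.6242, -0.0686, 0.0652]
orientation: [-179.9, 0.0, -90.0]
force: [-0.3, -0.2, -1.1]
opening: 0.0402
gripper_force: 30.0
```

play_rows(plan=[[0,0.1,0.4,0,0,0],[0,0,0.2,0,0,0],[0,0,0.1,0,0,0],[0,0,0,0,0,0],[0,0,0,0,0,0],[0,0,0,0,0,0]])

```text
clock: 8.88
tool_pos: [0.6222, -0.0687, 0.0568]
orientation: [180.0, -0.0, -90.0]
force: [-1.6, -0.5, 1.4]
opening: 0.0406
gripper_force: 30.0
```

play_rows(plan=[[0,0,0,0,0,0],[0,0,0,0,0,0],[0,0,0,0,0,0],[0,0,0,0,0,0],[0,0,-0.5,0,0,0],[0,0,-1.5,0,0,0],[0,0,-3,0,0,0],[0,0,-3,0,0,0],[0,0,-3,0,0,0],[0,0,-3,0,0,0],[0,0,0,0,0,0]], grip=6)

```text
clock: 9.8
tool_pos: [0.6256, -0.0688, 0.2042]
orientation: [-179.4, -0.0, -89.9]
force: [1.8, -1.0, 0.8]
opening: 0.0601
gripper_force: 0.0
```

```bash
python3 - <<'E'
from h import *
print(get_obs()['tool_pos'])
print('60',cap('scene',Y,.084),cap('side',Y,.084))
for c in('scene','side'):
    snapshot(c)
    for t in['bottle_60_mid','bottle_100_mid']:print(c,t,[([round(float(v),4) for v in d['position']],round(d['score'],2)) for d in spot_point(c,t)])
print('blue',cap('scene',B,.074),cap('side',B,.074))
E
```

```text
[ 0.62558916 -0.06883758  0.20423969]
60 [(array([ 0.6326, -0.0603]), [198, 210, 16, 10, 78])] [(array([ 0.6219, -0.0674]), [242, 176, 12, 9, 92])]
scene bottle_60_mid [([0.6178, -0.067, 0.0524], 0.82)]
scene bottle_100_mid [([0.4354, -0.082, 0.0445], 0.77)]
side bottle_60_mid [([0.6201, -0.0685, 0.0534], 0.8)]
side bottle_100_mid [([0.4384, -0.0806, 0.0372], 0.63)]
blue [(array([-0.2847, -0.7573]), [223, 10, 5, 38, 91]), (array([ 0.6086, -0.7256]), [0, 113, 46, 22, 697]), (array([ 0.4393, -0.0808]), [248, 165, 15, 12, 150])] [(array([ 0.7653, -0.7689]), [330, 105, 30, 10, 214]), (array([ 0.4367, -0.081 ]), [299, 197, 13, 9, 102])]
```

The 60 mL bottle stands on disc 3. Next is the 100 mL.

play_rows(plan=[[0.2,1.5,0,0,0,0],[0.2,3,0,0,0,0],[0.2,3,0,0,0,0],[0.2,3,0,0,0,0],[0.2,3,0,0,0,0],[0.2,3,0,0,0,0],[0,2,0,0,0,0],[0,0,0,0,0,0],[0,0,0,0,0,0],[0,0,0,0,0,0],[0,0,0,0,0,0]], grip=8.7)

```text
clock: 11.22
tool_pos: [0.4383, -0.0807, 0.1967]
orientation: [-180.0, -0.0, -90.0]
force: [0.0, 0.2, -0.3]
opening: 0.087
gripper_force: 0.0
```

```bash
python3 - <<'E'
from h import *
print(get_obs()['tool_pos'])
print('blue',cap('wrist',B,.077))
snapshot('wrist');print([(d['position'],d['score']) for d in spot_point('wrist','bottle_100_mid')])
E
```

```text
[ 0.43825867 -0.08067496  0.19670666]
blue [(array([ 0.4363, -0.0837]), [262, 183, 42, 41, 1327])]
[([0.4409, -0.0771, 0.0406], 0.89), ([0.6213, -0.0685, 0.0567], 0.74)]
```

play_rows(plan=[[0,0,1,0,0,0],[0,0,2,0,0,0],[0,0,3,0,0,0],[0,0,3,0,0,0],[0,0,3,0,0,0],[0,0,2,0,0,0],[0,0,1.1,0,0,0],[0,0,0,0,0,0],[0,0,0,0,0,0],[0,0,0,0,0,0]])

```text
clock: 12.2
tool_pos: [0.4381, -0.0807, 0.0463]
orientation: [-180.0, -0.0, -89.9]
force: [0.0, -0.3, -0.8]
opening: 0.0868
gripper_force: 0.0
```

play_rows(plan=[[0,0,0,0,0,0],[0,0,0,0,0,0],[0,0,0,0,0,0],[0,0,0,0,0,0],[0,0,0,0,0,0],[0,0,0,0,0,0],[0,0,0,0,0,0],[0,0,0,0,0,0],[0,0,0,0,0,0],[0,0,0,0,0,0]], grip=3.8)

```text
clock: 13.03
tool_pos: [0.4373, -0.0808, 0.0458]
orientation: [180.0, -0.0, -90.0]
force: [-1.6, 0.8, 5.1]
opening: 0.0487
gripper_force: 30.0
```

play_rows(plan=[[0,0,-1,0,0,0],[0,0,-3,0,0,0],[0,0,-3,0,0,0],[0,0,-3,0,0,0],[0,0,-2,0,0,0],[0,0,-1,0,0,0],[-0.8,-1.4,0,0,0,0],[-1.6,-2.8,0,0,0,0],[-1.6,-2.8,0,0,0,0],[-1.6,-2.8,0,0,0,0],[-1.6,-2.8,0,0,0,0],[-1.6,-2.8,0,0,0,0],[-1.3,-2.8,0,0,0,0],[0,0,0,0,0,0],[0,0,2,0,0,0],[0,0,3,0,0,0],[0,0,2,0,0,0],[0,0,0,0,0,0],[0,0,0,0,0,0],[0,0,0,0,0,0]])

```text
clock: 14.7
tool_pos: [0.62, 0.0205, 0.1063]
orientation: [-180.0, -0.0, -89.9]
force: [-0.1, 0.7, -1.9]
opening: 0.0486
gripper_force: 30.0
```

play_rows(plan=[[0,0,1,0,0,0],[0,0,1.5,0,0,0],[0,0,0.8,0,0,0],[0,0,0.3,0,0,0],[0,0,0.2,0,0,0],[0,0,0.1,0,0,0],[0,0,0,0,0,0],[0,0,0,0,0,0],[0,0,0,0,0,0]])

```text
clock: 15.45
tool_pos: [0.6196, 0.0204, 0.0672]
orientation: [-180.0, 0.0, -90.0]
force: [-0.1, -0.1, -2.5]
opening: 0.0483
gripper_force: 30.0
```

Just above contact, so I'll go down a touch more, then release and rise.

play_rows(plan=[[0,0,0.05,0,0,0],[0,0,0.05,0,0,0],[0,0,0,0,0,0],[0,0,0,0,0,0],[0,0,0,0,0,0]])

```text
clock: 15.87
tool_pos: [0.6196, 0.0204, 0.0669]
orientation: [-179.9, 0.0, -89.9]
force: [-2.3, 0.6, 5.6]
opening: 0.0482
gripper_force: 30.0
```

play_rows(plan=[[0,0,0,0,0,0],[0,0,0,0,0,0],[0,0,0,0,0,0],[0,0,0,0,0,0],[0,0,-0.5,0,0,0],[0,0,-1.5,0,0,0],[0,0,-3,0,0,0],[0,0,-3,0,0,0],[0,0,-3,0,0,0],[0,0,-3,0,0,0],[0,0,0,0,0,0],[0,0,0,0,0,0],[0,0,0,0,0,0]], grip=6.8)

```text
clock: 16.95
tool_pos: [0.6189, 0.0203, 0.2057]
orientation: [180.0, 0.0, -90.0]
force: [0.2, 0.2, 0.4]
opening: 0.068
gripper_force: 0.0
```

```bash
python3 - <<'E'
from h import *
print(get_obs()['tool_pos'])
for c in('scene','side'):
    s=snapshot(c);cv2.imwrite(f'pics/{c}2.png',s['frame'][:,:,::-1])
    for t in['bottle_60_mid','bottle_100_mid','bottle_30_mid','bottle_150_mid','bottle_200']:print(c,t,[([round(float(v),4) for v in d['position']],round(d['score'],2)) for d in spot_point(c,t)])
print('red',cap('scene',Rd,.052),cap('side',Rd,.052))
E
```

```text
[0.61890922 0.0203183  0.20567388]
scene bottle_60_mid [([0.6202, -0.0667, 0.0521], 0.82)]
scene bottle_100_mid [([0.6178, 0.0179, 0.0611], 0.81)]
scene bottle_30_mid [([0.4531, 0.0714, 0.0288], 0.89), ([0.5013, -0.0188, 0.0309], 0.66)]
scene bottle_150_mid [([0.3959, 0.2795, 0.0468], 0.91), ([0.3028, 0.3565, 0.0474], 0.77)]
scene bottle_200 [([0.6171, 0.2158, 0.0251], 0.56)]
side bottle_60_mid [([0.6204, -0.0693, 0.053], 0.84)]
side bottle_100_mid [([0.6213, 0.0216, 0.0593], 0.67)]
side bottle_30_mid [([0.5024, -0.0185, 0.0316], 0.77), ([0.4523, 0.0759, 0.0229], 0.61)]
side bottle_150_mid [([0.3952, 0.2807, 0.0479], 0.64)]
side bottle_200 [([0.6135, 0.2177, 0.0173], 0.57)]
red [] []
```

View pics/scene2.png

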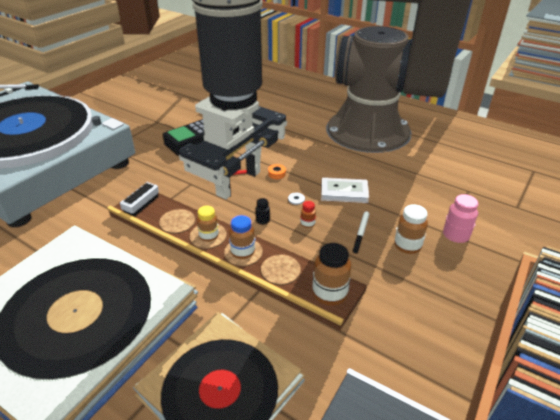

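The 60 and 100 mL bottles stand centred on discs 3 and 2, at (207,222) and (241,236). Next is the 150 mL.

play_rows(plan=[[-1.5,1.2,0,0,0,0],[-3,2.6,0,0,0,0],[-3,2.6,0,0,0,0],[-3,2.6,0,0,0,0],[-3,2.6,0,0,0,0],[-3,2.6,0,0,0,0],[-3,2.6,0,0,0,0],[-3,2.6,0,0,0,0],[-2,1.8,0,0,0,0],[-1.4,1.2,0,0,0,0],[0,0,0,0,0,0],[0,0,0,0,0,0],[0,0,0,0,0,0],[0,0,0,0,0,0]], grip=8.7)

```text
clock: 18.82
tool_pos: [0.3955, 0.2787, 0.2057]
orientation: [-180.0, -0.0, -90.0]
force: [0.8, -0.9, 0.3]
opening: 0.0868
gripper_force: 0.0
```

```bash
python3 - <<'E'
from h import *
print(get_obs()['tool_pos'])
print(cap('wrist',W,.09))
s=snapshot('wrist');cv2.imwrite('pics/w3.png',s['frame'][:,:,::-1]);print([(d['position'],d['score']) for d in spot_point('wrist','bottle_150_mid')])
E
```

```text
[0.39548242 0.27866253 0.20569713]
[(array([0.3203, 0.1351]), [334, 0, 91, 68, 2212]), (array([0.3943, 0.183 ]), [246, 83, 74, 27, 243]), (array([0.3916, 0.2791]), [262, 184, 47, 48, 1681])]
[([0.2985, 0.355, 0.0496], 0.9), ([0.3924, 0.2819, 0.0464], 0.79)]
```

View pics/w3.png

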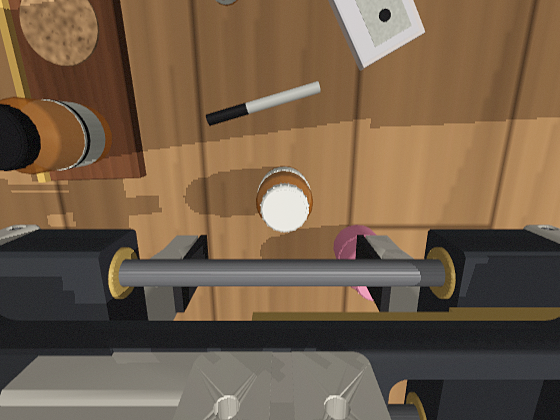

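The white cap at (286,208) is below the open fingers. The pink bottle at (355,250) sits farther back, clear of the finger path. Descending.

play_rows(plan=[[-0.1,0.2,1,0,0,0],[0,0,2,0,0,0],[0,0,3,0,0,0],[0,0,3,0,0,0],[0,0,3,0,0,0],[0,0,2,0,0,0],[0,0,0.9,0,0,0],[0,0,0,0,0,0],[0,0,0,0,0,0],[0,0,0,0,0,0]])

```text
clock: 19.8
tool_pos: [0.3937, 0.2808, 0.0578]
orientation: [-179.9, 0.1, -90.0]
force: [0.3, 0.3, 0.5]
opening: 0.0872
gripper_force: 0.0
```

play_rows(plan=[[0,0,0,0,0,0],[0,0,0,0,0,0],[0,0,0,0,0,0],[0,0,0,0,0,0],[0,0,0,0,0,0],[0,0,0,0,0,0],[0,0,0,0,0,0],[0,0,0,0,0,0],[0,0,0,0,0,0]], grip=4.6)

```text
clock: 20.55
tool_pos: [0.3931, 0.2803, 0.057]
orientation: [-180.0, 0.0, -90.0]
force: [-3.1, 0.9, 6.0]
opening: 0.0563
gripper_force: 30.0
```

play_rows(plan=[[0,0,-1,0,0,0],[0,0,-3,0,0,0],[0,0,-3,0,0,0],[0,0,-3,0,0,0],[0,0,-3,0,0,0],[0,0,-2,0,0,0],[0,0,-1,0,0,0],[0.8,-1.1,0,0,0,0],[2,-2.6,0,0,0,0],[2.3,-3,0,0,0,0],[2.3,-3,0,0,0,0],[2.3,-3,0,0,0,0],[2.3,-3,0,0,0,0],[2.3,-3,0,0,0,0],[1.8,-2.6,0,0,0,0],[1,-1.2,0,0,0,0],[0,0,0,0,0,0],[0,0,0,0,0,0],[0,0,0,0,0,0],[0,0,0,0,0,0]])

```text
clock: 22.22
tool_pos: [0.6173, 0.1099, 0.2163]
orientation: [180.0, -0.0, -89.9]
force: [-0.1, 0.1, -2.6]
opening: 0.0565
gripper_force: 30.0
```

play_rows(plan=[[0,-0.1,1,0,0,0],[0,0,2,0,0,0],[0,0,3,0,0,0],[0,0,3,0,0,0],[0,0,2,0,0,0],[0,0,1,0,0,0],[0,0,0.8,0,0,0],[0,0,0.5,0,0,0],[0,0,0,0,0,0],[0,0,0,0,0,0],[0,0,0,0,0,0]])

```text
clock: 23.13
tool_pos: [0.62, 0.1097, 0.085]
orientation: [-179.9, 0.0, -89.9]
force: [0.3, 1.3, -2.2]
opening: 0.0563
gripper_force: 30.0
```

play_rows(plan=[[0,0.1,0.3,0,0,0],[0,0,0.2,0,0,0],[0,0,0.1,0,0,0],[0,0,0,0,0,0],[0,0,0,0,0,0],[0,0,0,0,0,0]])

```text
clock: 23.63
tool_pos: [0.6182, 0.1093, 0.078]
orientation: [-180.0, -0.0, -90.0]
force: [-3.1, -0.0, 2.1]
opening: 0.0565
gripper_force: 30.0
```

Contact made: the vertical force went from −2.2 to +2.1 N. Releasing, rising, then on to the 30 mL at about (0.453, 0.073).

play_rows(plan=[[0,0,0,0,0,0],[0,0,0,0,0,0],[0,0,0,0,0,0],[0,0,0,0,0,0],[0,0,-0.5,0,0,0],[0,0,-1.5,0,0,0],[0,0,-3,0,0,0],[0,0,-3,0,0,0],[0,0,-3,0,0,0],[0.4,1.5,-1,0,0,0],[0.6,3,0,0,0,0],[0.6,3,0,0,0,0],[0.6,3,0,0,0,0],[0.6,3,0,0,0,0],[0.6,2,0,0,0,0],[0.2,1,0,0,0,0],[0,0,0,0,0,0],[0,0,0,0,0,0],[0,0,0,0,0,0],[0,0,0,0,0,0]], grip=7.6)

```text
clock: 25.3
tool_pos: [0.4542, 0.0736, 0.1977]
orientation: [-180.0, -0.0, -90.0]
force: [-0.0, 0.2, -0.4]
opening: 0.0761
gripper_force: 0.0
```

```bash
python3 - <<'E'
from h import *
print(get_obs()['tool_pos'])
for c,ts in(('scene',['bottle_150_mid','bottle_30_mid','bottle_200']),('side',['bottle_150_mid','bottle_30_mid','bottle_200']),('wrist',['bottle_30_mid'])):
    s=snapshot(c);cv2.imwrite(f'pics/{c}4.png',s['frame'][:,:,::-1])
    for t in ts:print(c,t,[([round(float(v),4) for v in d['position']],round(d['score'],2)) for d in spot_point(c,t)])
print(cap('wrist',((0,200,100),(5,255,255)),.054))
E
```

```text
[0.45421131 0.07357948 0.1976666 ]
scene bottle_150_mid [([0.3022, 0.3552, 0.0497], 0.8), ([0.6183, 0.1094, 0.0686], 0.67)]
scene bottle_30_mid [([0.4554, 0.0716, 0.031], 0.85), ([0.5023, -0.0145, 0.0291], 0.7)]
scene bottle_200 [([0.6151, 0.2161, 0.0199], 0.75), ([0.6205, -0.0638, 0.0553], 0.6)]
side bottle_150_mid [([0.3033, 0.3532, 0.0451], 0.9), ([0.6218, 0.1101, 0.0688], 0.64)]
side bottle_30_mid [([0.5039, -0.0205, 0.0299], 0.65), ([0.4502, 0.0758, 0.0256], 0.51)]
side bottle_200 [([0.6139, 0.2205, 0.0201], 0.82), ([0.625, -0.1595, 0.0187], 0.43)]
wrist bottle_30_mid [([0.4986, -0.0141, 0.0304], 0.81)]
[(array([0.4518, 0.0685]), [269, 183, 27, 27, 336])]
```

View pics/wrist4.png

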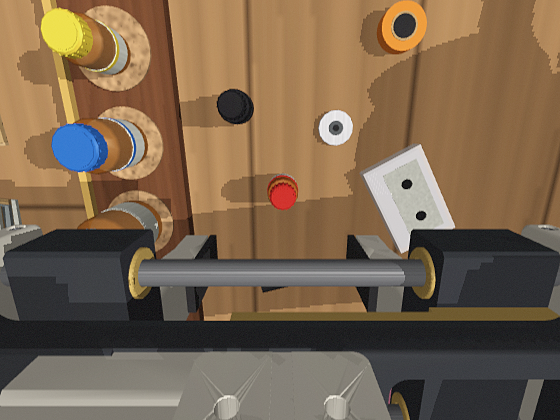

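The wrist view shows the red cap at (283,196) below the fingers. The black look-alike at (235,106), the white roll and the cassette are all clear. Descending.

play_rows(plan=[[0.2,0.1,1,0,0,0],[0,0,3,0,0,0],[0,0,3,0,0,0],[0,0,3,0,0,0],[0,0,3,0,0,0],[0,0,2.5,0,0,0],[0,0,1,0,0,0],[0,0,0.6,0,0,0],[0,0,0,0,0,0],[0,0,0,0,0,0],[0,0,0,0,0,0]])

```text
clock: 26.77
tool_pos: [0.453, 0.0717, 0.0276]
orientation: [-179.9, 0.1, -90.0]
force: [0.1, 0.1, 0.0]
opening: 0.0758
gripper_force: 0.0
```

play_rows(plan=[[0,0,0,0,0,0],[0,0,0,0,0,0],[0,0,0,0,0,0],[0,0,0,0,0,0],[0,0,0,0,0,0],[0,0,0,0,0,0],[0,0,0,0,0,0],[0,0,0,0,0,0],[0,0,0,0,0,0],[0,0,0,0,0,0]], grip=2.2)

```text
clock: 27.6
tool_pos: [0.4522, 0.0712, 0.0267]
orientation: [180.0, -0.0, -90.0]
force: [-0.1, -1.1, 1.3]
opening: 0.0324
gripper_force: 30.0
```

play_rows(plan=[[0,0,-1,0,0,0],[0,0,-3,0,0,0],[0,0,-3,0,0,0],[0,0,-3,0,0,0],[0,0,-3,0,0,0],[0,0,-2,0,0,0],[0,0,-1,0,0,0],[1.3,-1,0,0,0,0],[2.6,-2,0,0,0,0],[3,-2.3,0,0,0,0],[3,-2.3,0,0,0,0],[3,-2.3,0,0,0,0],[3,-2.3,0,0,0,0],[3,-2.2,0,0,0,0],[2.6,-1.9,0,0,0,0],[1.4,-1,0,0,0,0],[0,0,0,0,0,0],[0,0,0,0,0,0],[0,0,0,0,0,0],[0,0,0,0,0,0]])

```text
clock: 29.27
tool_pos: [0.6248, -0.1569, 0.1867]
orientation: [180.0, 0.0, -89.9]
force: [-0.7, 0.2, 0.1]
opening: 0.0326
gripper_force: 30.0
```

play_rows(plan=[[0,0,1,0,0,0],[0,0,2,0,0,0],[0,0,3,0,0,0],[0,0,3,0,0,0],[0,0,2,0,0,0],[0,0,1,0,0,0],[0,0,0.8,0,0,0],[0,0,0.5,0,0,0],[0,0,0,0,0,0],[0,0,0,0,0,0],[0,0,0,0,0,0]])

```text
clock: 30.18
tool_pos: [0.6262, -0.1577, 0.055]
orientation: [-179.9, -0.0, -89.9]
force: [-0.1, -0.3, -0.2]
opening: 0.0319
gripper_force: 30.0
```

play_rows(plan=[[0,0,0.2,0,0,0],[0,0,0.1,0,0,0],[0,0,0.1,0,0,0],[0,0,0,0,0,0],[0,0,0,0,0,0],[0,0,0,0,0,0]])

```text
clock: 30.68
tool_pos: [0.6254, -0.1577, 0.0497]
orientation: [-180.0, -0.0, -90.0]
force: [1.5, -0.1, -0.6]
opening: 0.0324
gripper_force: 30.0
```

play_rows(plan=[[0,0,0.1,0,0,0],[0,0,0.1,0,0,0],[0,0,0,0,0,0],[0,0,0,0,0,0],[0,0,0,0,0,0]])

```text
clock: 31.1
tool_pos: [0.6254, -0.1577, 0.0478]
orientation: [-180.0, -0.0, -90.0]
force: [-0.9, -0.5, 0.6]
opening: 0.0328
gripper_force: 30.0
```

play_rows(plan=[[0,0,0,0,0,0],[0,0,0,0,0,0],[0,0,0,0,0,0],[0,0,0,0,0,0],[0,0,-0.5,0,0,0],[0,0,-1.5,0,0,0],[0,0,-3,0,0,0],[0,0,-3,0,0,0],[0,0,-3,0,0,0],[0,0,-3,0,0,0],[2,0,-1,0,0,0],[3,0,0,0,0,0],[0,0,0,0,0,0],[0,0,0,0,0,0],[0,0,0,0,0,0]], grip=4.6)

```text
clock: 32.35
tool_pos: [0.625, -0.2077, 0.1975]
orientation: [180.0, 0.0, -90.0]
force: [-0.0, -0.3, -1.1]
opening: 0.0457
gripper_force: 0.0
```

```bash
python3 - <<'E'
from h import *
print(get_obs()['tool_pos'])
for c in('scene','side'):
    s=snapshot(c);cv2.imwrite(f'pics/{c}5.png',cv2.resize(s['frame'][180:320,90:370] if c=='scene' else s['frame'][140:270,130:340],None,fx=2.8,fy=2.8,interpolation=cv2.INTER_CUBIC)[:,:,::-1])
    for t in['bottle_150_mid','bottle_100_mid','bottle_60_mid','bottle_30_mid','bottle_200']:print(c,t,[([round(float(v),4) for v in d['position']],round(d['score'],2)) for d in spot_point(c,t)])
E
```

```text
[ 0.62504862 -0.20769076  0.19750844]
scene bottle_150_mid [([0.301, 0.3515, 0.0491], 0.97), ([0.6174, 0.1114, 0.0649], 0.74)]
scene bottle_100_mid [([0.6186, 0.0213, 0.0654], 0.66)]
scene bottle_60_mid [([0.6171, -0.0676, 0.0546], 0.58)]
scene bottle_30_mid [([0.6245, -0.1572, 0.049], 0.82), ([0.5019, -0.0194, 0.0281], 0.82)]
scene bottle_200 [([0.6162, 0.2183, 0.0217], 0.97)]
side bottle_150_mid [([0.3013, 0.3547, 0.0476], 0.73), ([0.6189, 0.1101, 0.0705], 0.57)]
side bottle_100_mid [([0.6206, 0.0255, 0.0616], 0.62)]
side bottle_60_mid [([0.6212, -0.0681, 0.0551], 0.65)]
side bottle_30_mid [([0.5019, -0.0184, 0.0301], 0.56), ([0.6268, -0.1541, 0.0453], 0.53)]
side bottle_200 [([0.6145, 0.2214, 0.0172], 0.74)]
```

View pics/scene5.png

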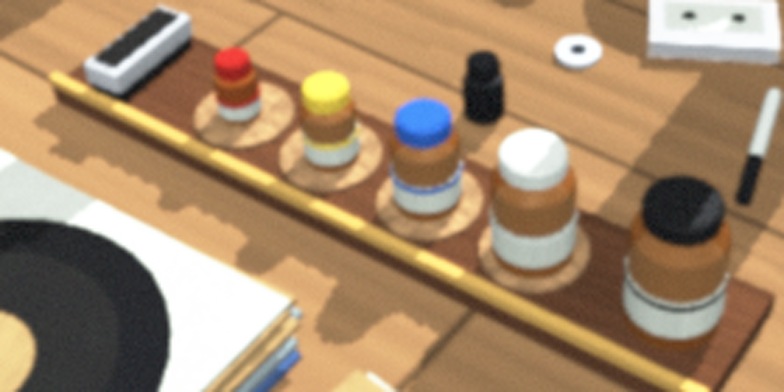

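View pics/side5.png

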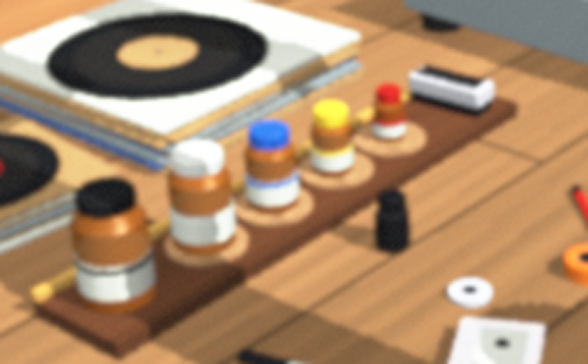

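Both crops show the row white, blue, yellow, red next to the 200 mL bottle. All four stand upright, with bases within a few millimetres of their disc centres, for example red at (240,112) on its disc at (244,112). The arm is clear, so I'm handing in.

```bash
python3 -c "
from plant import *
print(close_job())"
```

```text
the job is handed in; nothing more can be done
None
```

I handed the job in at about 32 s of the 112 s allowed: the 150, 100, 60 and 30 mL bottles stand upright on discs one to four from the 200 mL bottle, each within a few millimetres of centre in my last pictures. The 200 mL bottle showed no movement beyond camera error; no verdict came back.

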